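# Swivel the focimeter head to its second station

### The arm

A 7-joint arm with a two-finger parallel gripper is mounted at the origin on the work surface. World frame = base frame: x ahead of the robot, y to its left, z up, the work surface at z = 0. Lengths are in m, angles in degrees, forces in N, time in s.
With the tool pointing down it reaches from about 0.425 to 0.875 m from the base axis. Payload 4.7 kg.
Tool frame: the origin (TCP) lies on the centre line of the jaws, within the pads' length; the fingertips stand 25 mm ahead of it and the grasp point (between the pads) lies 6 mm ahead of it; z points along the fingers, y is the direction in which the jaws open and shut (so a half turn about z gives the same grasp; the last joint's range is limited). The gripper opens to 87 mm and grips with 3 to 60 N. Pads are 19 mm wide; open, the fingers measure 117 mm over their backs; the gripper's body (75 mm by 190 mm) begins 51 mm behind the grasp point.
Start: joints at [65.839, 18.392, -4.016, 83.108, 1.295, 78.541, -3.26], TCP at [0.274, -0.589, 0.248] pointing down, gripper open.
Joint ranges: [-163.93, 163.93], [-17.29, 119.83], [-79.2, 71.16], [3.27, 140.29], [-89.18, 269.18], [5.43, 117.66], [-154.24, 154.24]. Speed limits (degrees/s): [147.25, 147.25, 180, 180, 180, 180, 180].

### API

Orientations are given as [roll, pitch, yaw] about the fixed x, y, z axes, in that order (R = Rz(yaw) Ry(pitch) Rx(roll)).
In Python, from cell import env gives the robot as it stands.
- The arm moves only by the shell command python3 -m creep 'ROWS' [OPENING] [FORCE]. ROWS is JSON, a list of rows, each an object of numbers: "tx", "ty", "tz": the shift along the tool's x, y, z in m; "rx", "ry", "rz": the turn, a rotation vector about the tool's x, y, z in degrees. In form: [{"tx": .., "ty": .., "tz": .., "rx": .., "ry": .., "rz": ..}, ...]. A call has 1 to 20 rows; each row shifts and turns the commanded pose from where the row before left it, along the tool's axes as they then stand; what a row does not reach is not made up. A row lasts 1/8 s, in which the tool goes at most 62.5 mm and 10.7 degrees, less where a joint would pass 70% of its speed; a pose out of reach is approached as far as the arm can. A call is refused whole if a number of a shift passes 0.0625 or a number of a turn 10.7, either way. A call with a gripper value outside its range is refused whole. OPENING is the finger opening in m, from 0 to 0.087, set as the call begins (- or left out, the last holds). The fingers move at their own pace and stop on an object; FORCE is the grip in N (left out, the last holds). Time passes only in rows, so rows that do not move let the fingers close. It gives the time, the measured TCP pose, the force and the opening at its end, in the units of the state.
- env.get_obs(): the state, without advancing time (a new reading comes with each control period).
- env.read_camera(name): name is "scene" or "top" or "wrist"; returns a dict with "pixels" (480x640x3 uint8, red, green, blue), "intrinsics" (3x3 intrinsics, pixels), "R" (3x3) and "t" (3): a world point X has camera coordinates R X + t. Camera axes: x right, y down, z forward; pixel columns grow to the right and rows downward; lengths in m; the calibration is good to about 2 mm. A picture is of the moment at which its call begins. There is no depth.
- env.sign_off(): hands the job in, once; it reports no verdict.
The state is a dict: "time_s": time; "qpos": joint angles; "joint_velocities": joint speeds; "effort": joint torques, N m; "tool_pos": TCP position; "tool_rot": TCP orientation; "force": force on the tool from outside, world axes, zero at the start; "wrist_torque": the same for the moment, N m; "grip_width": finger opening in m.
Only numpy, scipy, OpenCV 4.12 (cv2) and the standard library are available. Lean on these libraries where they do the work, as an engineer would, in place of code of your own. Each camera call takes 0.05 s, during which the arm holds its last target.

### The job

The bench focimeter is locked at its first station by the sprung T-handle plunger at the front of its foot. Pull the plunger out and twist it so that it stays out, swing the head round by its upright black handle post to the second station, and twist the plunger back so that its pin drops fully home in the second slot of the rim. Leave the other things on the bench where they are.

Things in the scene. Friction and masses are not known exactly. Their poses are not given: they have to be found in the camera images.
- stand: Fixed white foot of the focimeter, 315 x 210 x 30 mm. Origin on the bench on the head's vertical swivel axis; z up, -x to its front, where a white bracket carries the plunger. The plunger axis lies in the stand's x-z plane, inclined 35 degrees from vertical, outer end leaning to the front: outward direction (-0.574, 0, 0.819) in the stand's frame.
- swivel_axis (a point): Point on the swivel axis 50 mm above the bench, level with the top of the turntable's steel rim: blocks 15 mm high, 58 to 90 mm from the axis, with two radial slots 14 mm wide for the plunger's pin. The head on the turntable leans away from the plunger and reaches about 355 mm up. Axes as the stand.
- t_handle (a point): Centre of the plunger's black T-handle: a bar 70 mm long, 14 mm thick, 20 mm high along the plunger axis, on a 10 mm stem, 35 mm free below the bar. With twist 0 and plunger home the bar lies along the stand's y and this point is 122 mm in front of the swivel axis, 124 mm above the bench. Site z: plunger axis, outward; y: along the bar.
- plunger (a joint): Pull-out along the plunger axis, m: 0 home (pin in a slot, head locked), about 0.010 with the pin riding on the rim between slots, about 0.016 parked out (cross pin standing on the collar), 0.022 hard stop. A spring pulls it home: 5 N at 0, 9 N at 0.02. The pin, 10 mm thick with a round end, drops in by itself when a slot comes under it.
- twist (a joint): Turn of the T-handle, rad, clockwise positive seen from outside along the plunger axis; 0 as locked, stop at 1.45. A cross pin in a slotted collar stops it turning unless pulled out more than 0.016; turned by 0.8 or more it stands on the collar and stays out when let go. Turned back to 0 (within about 0.1) it falls into the collar's slot and the spring drives it in.
- swivel (a joint): Swivel of the head, rad, anticlockwise positive from above; 0 at the first station (play 0.03 when locked). The second station is a clamped slotted block, set differently every time, from 0.75 to 1.0: feel or see where the sprung pin drops in. Stop at 1.15. Turns stiffly (2 to 4 N at the post) and stays where left.
- post_top (a point): Top of the upright round black handle post by which the head is swung: shaft 22 mm in diameter, from 46 to 122 mm above the bench, with a 26 mm ball on top up to 135 mm. It stands 125 mm from the swivel axis, at -125 degrees in the stand's frame (from its +x towards +y) when the swivel is 0, and turns with the head.
- spray: White cleaner bottle, 60 mm in diameter, 165 mm high, standing; origin at the centre of its underside. Bystander.
- case: Black spectacle case, 160 x 62 x 38 mm, lying; origin at the centre of its underside. Bystander.
- lens_tray: Wooden tray of trial lenses, 170 x 110 x 30 mm; origin at the centre of its underside. Bystander.

How it is judged:
By the outcome, as a careful person would: the job done as asked, in the order asked, and still so for the second after the job is handed in, with the robot touching nothing.
It also fails if it takes over 72 s, if anything falls off the work surface, if the arm or the gripper's body presses on something with over 40 N, if the wrist force passes 120 N, or if a joint passes its speed limit or range.

## Working session

There is one attempt and no reset: what is moved stays moved. The work goes in short steps, Python scripts to look and compute and a shell command to move; the robot and the scene stay as the last step left them, time stands still between calls to the robot, and variables do not carry over. Pictures are saved under pics/ and viewed, and the job is handed in when it is done.

```bash
ls; mkdir -p pics
python3 - <<'E'
from cell import env
import cv2,numpy as np
o=env.get_obs();print({k:np.round(v,3).tolist() for k,v in o.items()})
for n in("scene","top","wrist"):
    c=env.read_camera(n);cv2.imwrite(f"pics/{n}0.png",c["pixels"][...,::-1]);print(n,c["intrinsics"].tolist(),np.round(c["R"],4).tolist(),np.round(c["t"],4).tolist())
E
```

```text
pics
{'time_s': 0.0, 'qpos': [65.839, 18.439, -4.015, 83.175, 1.297, 78.541, -3.261], 'joint_velocities': [0.068, 0.056, 0.081, -0.009, -0.039, 0.015, -0.046], 'effort': [0.0, -49.129, -0.404, -31.253, -0.064, 0.044, 0.0], 'tool_pos': [0.274, -0.589, 0.246], 'tool_rot': [-179.892, 0.008, 24.97], 'force': [-0.404, 0.167, -0.375], 'wrist_torque': [-0.043, 0.008, -0.036], 'grip_width': 0.087}
scene [[570.7893805476024, 0.0, 323.7845197783335], [0.0, 570.7893805476024, 238.24187408555187], [0.0, 0.0, 1.0]] [[-0.3511, 0.9363, -0.0126], [0.5493, 0.195, -0.8125], [-0.7583, -0.2922, -0.5828]] [0.1757, -0.1856, 1.8464]
top [[574.7990420242058, 0.0, 316.47539712826415], [0.0, 574.7990420242058, 231.38136449478287], [0.0, 0.0, 1.0]] [[0.0142, -0.9999, -0.004], [-0.9836, -0.0132, -0.1796], [0.1796, 0.0064, -0.9837]] [-0.0118, 0.5081, 1.1744]
wrist [[420.27109290445077, 0.0, 320.1263515923248], [0.0, 420.27109290445077, 241.8948641751689], [0.0, 0.0, 1.0]] [[0.4223, -0.9065, -0.0015], [-0.8799, -0.4103, 0.2395], [-0.2177, -0.0999, -0.9709]] [-0.6492, -0.029, 0.3888]
```

View pics/scene0.png

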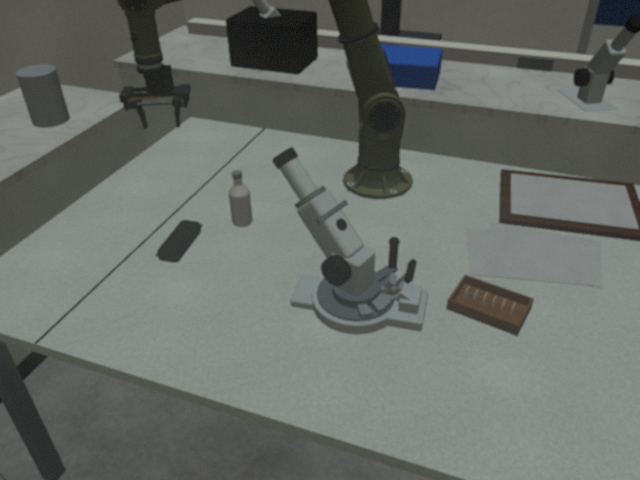

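View pics/top0.png

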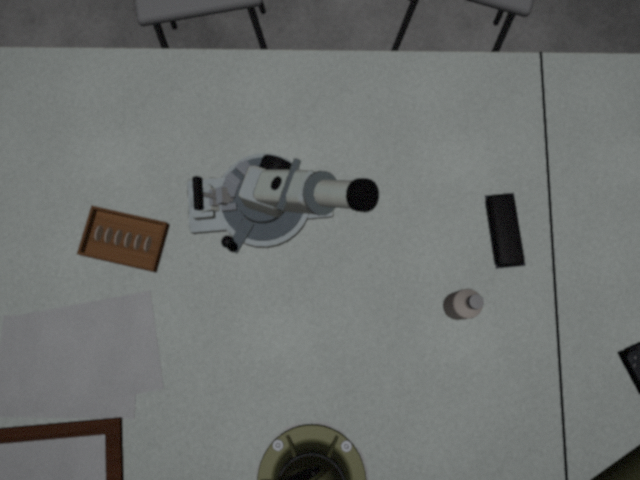

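View pics/wrist0.png

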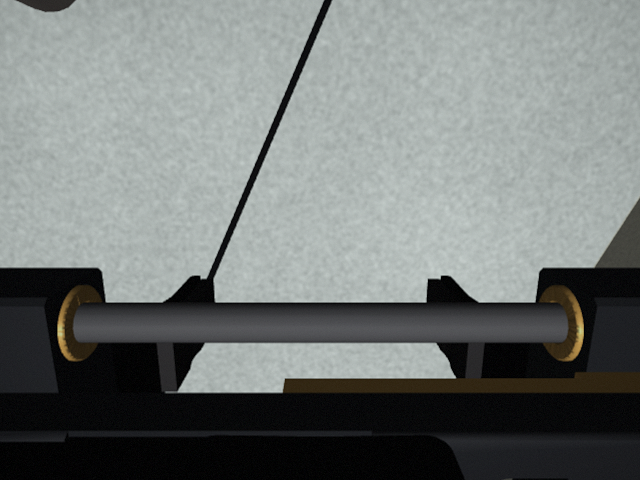

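Run:
```python
import cv2
a=cv2.imread("pics/top0.png")[140:265,170:330];cv2.imwrite("pics/top0c.png",cv2.resize(a,None,fx=5,fy=4.8,interpolation=2)[:600,:800])
a=cv2.imread("pics/scene0.png")[225:335,285:435];cv2.imwrite("pics/scene0c.png",cv2.resize(a,None,fx=5,fy=5,interpolation=2))
```

```text
(no output)
```

View pics/top0c.png

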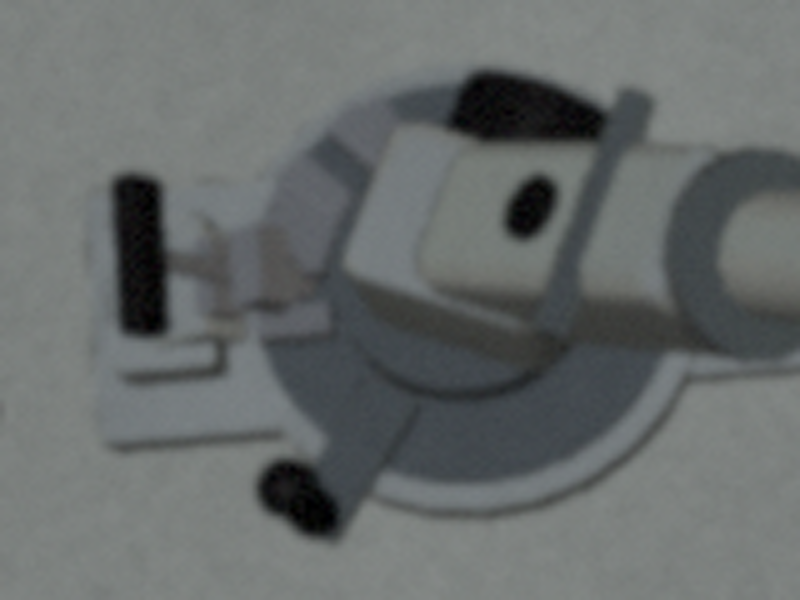

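View pics/scene0c.png

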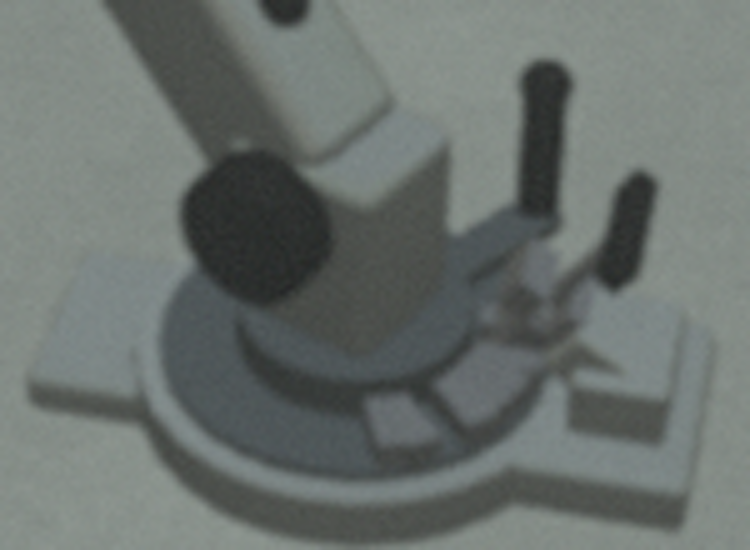

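```bash
cat > h.py <<'E'
import numpy as np,cv2
from cell import env
from scipy.optimize import least_squares
from scipy.spatial.transform import Rotation as Ro
def proj(c,X):
    p=c["R"]@np.asarray(X)+c["t"];p=np.asarray(c["intrinsics"])@p;return p[:2]/p[2]
def S2W(s,X):
    c,d=np.cos(s[2]),np.sin(s[2]);return np.array([s[0]+c*X[0]-d*X[1],s[1]+d*X[0]+c*X[1],X[2]])
def T():
    o=env.get_obs();return np.array(o["tool_pos"]),Ro.from_euler("xyz",o["tool_rot"],degrees=True).as_matrix(),o
def snap(cam,fn,box=None,f=5):
    c=env.read_camera(cam);a=c["pixels"][...,::-1]
    if box: a=cv2.resize(np.ascontiguousarray(a[box[1]:box[3],box[0]:box[2]]),None,fx=f,fy=f,interpolation=2)
    cv2.imwrite("pics/"+fn,a);return c
E
python3 - <<'E'
from h import *
ct=env.read_camera("top");cs=env.read_camera("scene")
tx=lambda a,b:np.array([170+a/5,140+b/4.8]);sx=lambda a,b:np.array([285+a/5,225+b/5])
a=np.radians(-125);ball=[.125*np.cos(a),.125*np.sin(a),.122]
obs=[(ct,[-.122,0,.124],tx(142,255)),(cs,[-.122,0,.124],sx(628,230)),(ct,ball,tx(285,487)),(cs,ball,sx(546,83))]
f=lambda s:np.concatenate([proj(c,S2W(s,X))-p for c,X,p in obs])
r=least_squares(f,[.5,0.05,-1.57]);s=r.x
print(s,np.degrees(s[2]),r.fun.round(2))
for X in([-.122,.035,.124],[-.122,-.035,.124]): 
  p=proj(ct,S2W(s,X));print("top bar end crop",(p[0]-170)*5,(p[1]-140)*4.8)
print("T",S2W(s,[-.122,0,.124]),"ball",S2W(s,ball))
for n,th in(("top",ct),("scene",cs)):
  im=th["pixels"][...,::-1].copy()
  for q in [S2W(s,[.105*np.cos(t),.105*np.sin(t),.03]) for t in np.linspace(0,6.28,60)]+[S2W(s,[.09*np.cos(t),.09*np.sin(t),.05]) for t in np.linspace(0,6.28,60)]:
    cv2.circle(im,tuple(int(v*16) for v in proj(th,q)),8,(0,0,255),-1,8,4)
  b=(170,140,330,260) if n=="top" else (285,225,435,335)
  cv2.imwrite(f"pics/ov_{n}.png",cv2.resize(im[b[1]:b[3],b[0]:b[2]],None,fx=5,fy=5,interpolation=2))
E
```

```text
[ 0.58234016  0.1123103  -1.45793951] -83.53378075627379 [-0.13  0.17 -0.34 -0.7  -0.04 -0.46  0.28  0.17]
top bar end crop 135.98876533390666 175.48477579527483
top bar end crop 146.72472257581575 337.0442187297018
T [0.56860084 0.23353419 0.124     ] ball [0.4725232  0.17201991 0.122     ]
```

View pics/ov_top.png

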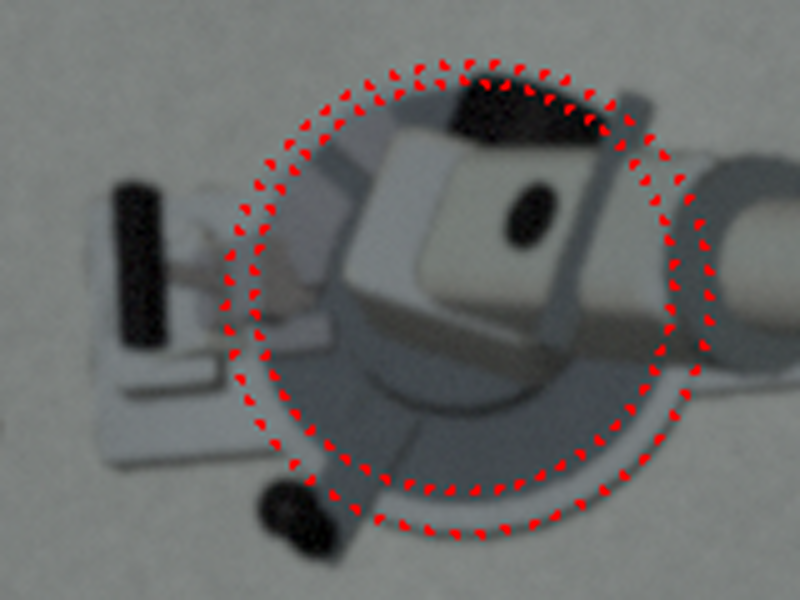

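View pics/ov_scene.png

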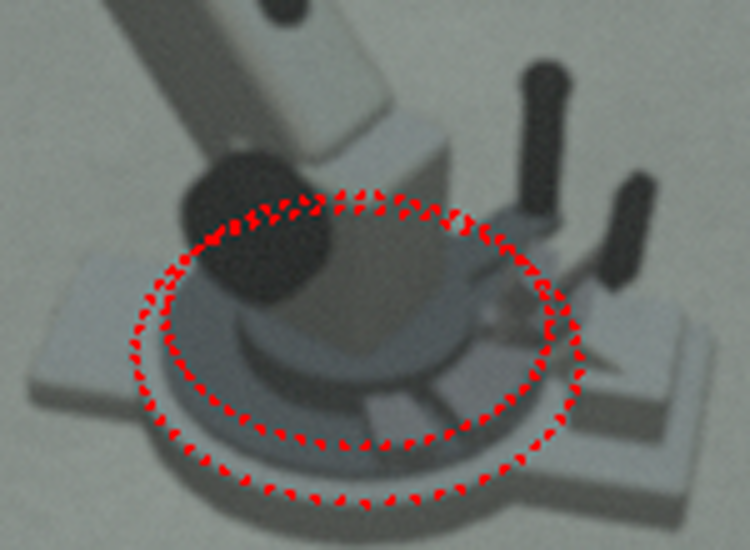

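```bash
python3 -m creep '[{"tz":-0.0625},{"tz":-0.0625},{"tz":-0.0625},{"tx":0.041,"ty":-0.0415},{"tx":0.041,"ty":-0.0415},{"tx":0.041,"ty":-0.0415},{"tx":0.041,"ty":-0.0415},{"tx":0.041,"ty":-0.0415},{"tx":0.041,"ty":-0.0415},{"tx":0.041,"ty":-0.0415},{"tx":0.041,"ty":-0.0415}]'
python3 - <<'E'
from h import *
print(T())
E
```

```text
(array([ 0.27426643, -0.58907402,  0.24706199]), array([[ 9.06520263e-01,  4.22162118e-01, -3.99047361e-04],
       [ 4.22162302e-01, -9.06519980e-01,  7.18371895e-04],
       [-5.84750052e-05, -8.19681431e-04, -9.99999662e-01]]), {'time_s': 0.25, 'qpos': array([65.83819488, 18.41498884, -4.01509859, 83.13751041,  1.29411702,
       78.53959266, -3.25896219]), 'joint_velocities': array([-0.10274581, -0.07863077,  0.02418487, -0.06696349, -0.10422651,
        0.04015905,  0.06424322]), 'effort': array([-1.98294247e-04, -4.90750086e+01, -4.02977010e-01, -3.12285948e+01,
       -6.37104060e-02,  3.98416095e-02,  1.16357132e-04]), 'tool_pos': array([ 0.27426643, -0.58907402,  0.24706199]), 'tool_rot': array([-1.79953036e+02,  3.35037101e-03,  2.49711782e+01]), 'force': array([-0.67022752, -0.30862933,  0.21171401]), 'wrist_torque': array([-0.01111939, -0.00449309, -0.03683231]), 'grip_width': 0.08699084951328555})$[0]: bad value
```

```bash
python3 -m creep '[{"tx":0,"ty":0,"tz":-0.0625,"rx":0,"ry":0,"rz":0},{"tx":0,"ty":0,"tz":-0.0625,"rx":0,"ry":0,"rz":0},{"tx":0,"ty":0,"tz":-0.0625,"rx":0,"ry":0,"rz":0},{"tx":0.041,"ty":-0.0415,"tz":0,"rx":0,"ry":0,"rz":0},{"tx":0.041,"ty":-0.0415,"tz":0,"rx":0,"ry":0,"rz":0},{"tx":0.041,"ty":-0.0415,"tz":0,"rx":0,"ry":0,"rz":0},{"tx":0.041,"ty":-0.0415,"tz":0,"rx":0,"ry":0,"rz":0},{"tx":0.041,"ty":-0.0415,"tz":0,"rx":0,"ry":0,"rz":0},{"tx":0.041,"ty":-0.0415,"tz":0,"rx":0,"ry":0,"rz":0},{"tx":0.041,"ty":-0.0415,"tz":0,"rx":0,"ry":0,"rz":0},{"tx":0.041,"ty":-0.0415,"tz":0,"rx":0,"ry":0,"rz":0}]'
python3 - <<'E'
from h import *
o=T();print(o[0],o[2]["qpos"],o[2]["tool_rot"])
E
```

```text
time_s: 1.62
tool_pos: [0.4318, -0.1478, 0.4352]
tool_rot: [179.9, -0.0, 25.0]
force: [1.3, -0.9, -0.6]
grip_width: 0.0872
[ 0.43182056 -0.14784504  0.43517839] [ 43.55890443  -6.2696753  -24.90771876  88.53125037  -2.62563553
  97.11049278 -46.57811014] [ 1.79949184e+02 -8.60464967e-03  2.49667927e+01]
```

```bash
python3 -m creep '[{"tx":0,"ty":0,"tz":0,"rx":0,"ry":0,"rz":-10},{"tx":0,"ty":0,"tz":0,"rx":0,"ry":0,"rz":-10},{"tx":0,"ty":0,"tz":0,"rx":0,"ry":0,"rz":-10},{"tx":0,"ty":0,"tz":0,"rx":0,"ry":0,"rz":-10},{"tx":0,"ty":0,"tz":0,"rx":0,"ry":0,"rz":-10},{"tx":0,"ty":0,"tz":0,"rx":0,"ry":0,"rz":-10},{"tx":0,"ty":0,"tz":0,"rx":0,"ry":0,"rz":-10},{"tx":0,"ty":0,"tz":0,"rx":0,"ry":0,"rz":-10},{"tx":0.053,"ty":0.022,"tz":0,"rx":0,"ry":0,"rz":0},{"tx":0.053,"ty":0.022,"tz":0,"rx":0,"ry":0,"rz":0},{"tx":0.053,"ty":0.022,"tz":0,"rx":0,"ry":0,"rz":0},{"tx":0.053,"ty":0.022,"tz":0,"rx":0,"ry":0,"rz":0},{"tx":0.053,"ty":0.022,"tz":0,"rx":0,"ry":0,"rz":0},{"tx":0.053,"ty":0.022,"tz":0,"rx":0,"ry":0,"rz":0},{"tx":0.053,"ty":0.022,"tz":0,"rx":0,"ry":0,"rz":0},{"tx":0.053,"ty":0.022,"tz":0,"rx":0,"ry":0,"rz":0},{"tx":0.053,"ty":0.022,"tz":0,"rx":0,"ry":0,"rz":0}]';  python3 -m creep '[{"tx":0,"ty":0,"tz":0,"rx":0,"ry":0,"rz":-10.2},{"tx":0,"ty":0,"tz":0,"rx":0,"ry":0,"rz":-10.2},{"tx":0,"ty":0,"tz":0,"rx":0,"ry":0,"rz":-10.2},{"tx":0,"ty":0,"tz":0,"rx":0,"ry":0,"rz":-10.2},{"tx":0,"ty":0,"tz":0,"rx":0,"ry":0,"rz":-10.2},{"tx":0,"ty":0,"tz":0,"rx":0,"ry":0,"rz":-10.2},{"tx":0,"ty":0,"tz":0,"rx":0,"ry":0,"rz":-10.2},{"tx":0,"ty":0,"tz":0,"rx":0,"ry":0,"rz":-10.1}]'
cat >> h.py <<'E'
S=np.array([0.5823,0.1123,-1.4579])
def want(off=0,tw=0,pull=0):
    out=S2W(S,[-np.sin(np.radians(35)),0,np.cos(np.radians(35))])-np.array([S[0],S[1],0])
    z=-out; ex=S2W(S,[np.cos(np.radians(35)),0,np.sin(np.radians(35))])-np.array([S[0],S[1],0])
    y=-ex;x=np.cross(y,z);Rm=np.column_stack([x,y,z])@Ro.from_rotvec([0,0,tw],degrees=True).as_matrix()
    g=S2W(S,[-.122,0,.124])+out*(pull+off)   # grasp point
    return g-z*0.006,Rm
def delta(p,Rm):
    q,R,o=T();rv=Ro.from_matrix(R.T@Rm).as_rotvec(degrees=True)
    print("t",round(o["time_s"],2),"pos",q.round(4),"q",o["qpos"].round(1),"F",o["force"].round(1),"w",round(o["grip_width"],4))
    print(" shift tool-now",(R.T@(p-q)).round(4)," shift in target axes",(Rm.T@(p-q)).round(4)," rotvec",rv.round(2))
E
python3 - <<'E'
from h import *
delta(*want(.12))
E
```

```text
time_s: 3.75
tool_pos: [0.5003, 0.3634, 0.435]
tool_rot: [180.0, 0.0, 104.9]
force: [0.6, -0.1, 1.1]
grip_width: 0.0872
time_s: 4.75
tool_pos: [0.4997, 0.362, 0.4349]
tool_rot: [-180.0, -0.0, -173.2]
force: [-0.6, 0.6, -0.8]
grip_width: 0.0871
t 4.75 pos [0.4997 0.362  0.4349] q [  6.6  25.3 -68.1  66.5  24.  102.4  42.8] F [-0.6  0.6 -0.8] w 0.0871
 shift tool-now [-0.0536 -0.0633  0.2077]  shift in target axes [-0.0539  0.0674  0.2063]  rotvec [34.98  0.09  0.31]
```

```bash
python3 -m creep '[{"tx":0,"ty":0,"tz":0,"rx":8.75,"ry":0,"rz":0},{"tx":0,"ty":0,"tz":0,"rx":8.75,"ry":0,"rz":0},{"tx":0,"ty":0,"tz":0,"rx":8.75,"ry":0,"rz":0},{"tx":0,"ty":0,"tz":0,"rx":8.75,"ry":0,"rz":0}]'
python3 - <<'E'
from h import *
delta(*want(.12))
E
```

```text
time_s: 5.25
tool_pos: [0.5017, 0.367, 0.4149]
tool_rot: [-153.4, -1.5, -173.1]
force: [1.0, 0.4, -2.3]
grip_width: 0.0868
t 5.25 pos [0.5017 0.367  0.4149] q [-32.1  28.3 -28.4  57.4  31.3 117.4  46.9] F [ 1.   0.4 -2.3] w 0.0868
 shift tool-now [-0.0556  0.0223  0.1973]  shift in target axes [-0.0514  0.052   0.1927]  rotvec [ 8.42 -1.01  1.14]
```

```bash
python3 -m creep '[{"tx":-0.014,"ty":0.0055,"tz":0.03,"rx":0,"ry":0,"rz":0},{"tx":-0.014,"ty":0.0055,"tz":0.03,"rx":0,"ry":0,"rz":0},{"tx":-0.014,"ty":0.0055,"tz":0.03,"rx":0,"ry":0,"rz":0},{"tx":-0.014,"ty":0.0055,"tz":0.03,"rx":0,"ry":0,"rz":0}]'
python3 - <<'E'
from h import *
delta(*want(.12))
E
```

```text
time_s: 5.75
tool_pos: [0.5593, 0.3388, 0.2964]
tool_rot: [-153.5, -1.3, -173.2]
force: [0.5, -0.6, 0.3]
grip_width: 0.087
t 5.75 pos [0.5593 0.3388 0.2964] q [-26.8  31.4 -27.5  66.4  32.  104.8  46.9] F [ 0.5 -0.6  0.3] w 0.087
 shift tool-now [0.0012 0.001  0.0768]  shift in target axes [0.0026 0.0124 0.0758]  rotvec [ 8.51 -0.97  1.01]
```

Good, room again. Finish the tilt, then check by wrist camera.

```bash
python3 -m creep '[{"tx":0,"ty":0,"tz":0.02,"rx":0,"ry":0,"rz":0},{"tx":0,"ty":0,"tz":0,"rx":8.5,"ry":-1,"rz":1},{"tx":0.003,"ty":0.009,"tz":0.03,"rx":0,"ry":0,"rz":0},{"tx":0,"ty":0,"tz":0,"rx":0,"ry":0,"rz":0}]' 0.06
python3 - <<'E'
from h import *
delta(*want(.12))
c=snap("wrist","w1.png");S0=S
for n,X in(("T",[-.122,0,.124]),("e+",[-.122,.035,.124]),("e-",[-.122,-.035,.124]),("ax",[0,0,.05])): print(n,proj(c,S2W(S,X)).round(1))
E
```

```text
time_s: 6.25
tool_pos: [0.557, 0.3189, 0.2474]
tool_rot: [-144.8, -0.2, -173.5]
force: [1.0, -0.7, 1.1]
grip_width: 0.0614
t 6.25 pos [0.557  0.3189 0.2474] q [-29.6  33.8 -25.5  71.3  37.6 104.4  42.8] F [ 1.  -0.7  1.1] w 0.0614
 shift tool-now [-0.0019  0.0003  0.0245]  shift in target axes [-0.0019  0.0003  0.0245]  rotvec [-0.17 -0.16  0.13]
T [321.  236.6]
e+ [320.9 283.8]
e- [321.1 186.6]
ax [263.9 207.2]
```

View pics/w1.png

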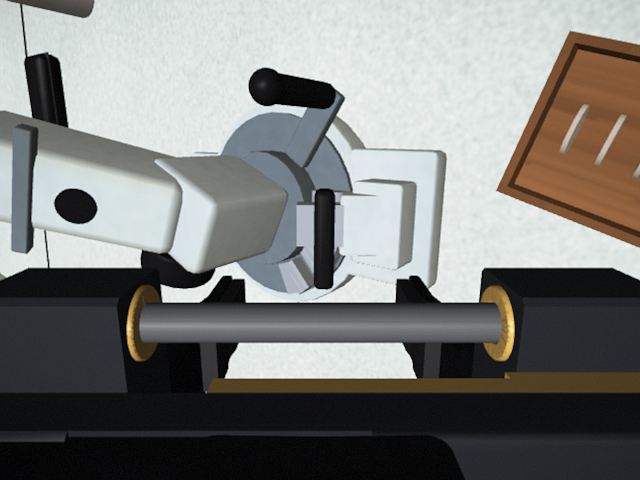

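Run:
```python
from h import *
ct=env.read_camera("top");cs=env.read_camera("scene");cw=env.read_camera("wrist")
tx=lambda a,b:np.array([170+a/5,140+b/4.8]);sx=lambda a,b:np.array([285+a/5,225+b/5])
a=np.radians(-125);ball=[.125*np.cos(a),.125*np.sin(a),.122]
tt=[-.1277,0,.1322]
print(proj(cw,S2W(S,tt)),proj(cw,S2W(S,[-.1277,.035,.1322])),proj(cw,S2W(S,[-.1277,-.035,.1322])),proj(cw,S2W(S,ball)))
ob=[(ct,[-.122,0,.124],tx(142,255)),(cs,[-.122,0,.124],sx(628,230)),(ct,ball,tx(285,487)),(cs,ball,sx(546,83)),(cw,tt,(323.5,239)),(cw,ball,(266,86))]
f=lambda s:np.concatenate([(proj(c,S2W(s,X))-p)*(1 if c is not cw else .5) for c,X,p in ob])
r=least_squares(f,S);print(r.x,r.fun.round(2),S2W(r.x,[-.122,0,.124])-S2W(S,[-.122,0,.124]))
print("cam x,y in tool",(T()[1].T@cw["R"].T).round(2).tolist())
```

```text
[322.28914066 235.75891952] [322.32263942 283.98862425] [322.2536244  184.62452699] [266.38262861  84.90527988]
[ 0.58327733  0.1127022  -1.45716826] [-0.3  -0.24 -0.26 -0.44 -0.17 -0.9   0.31  0.4  -0.43 -0.94  0.32  0.15] [0.00088863 0.00039211 0.        ]
cam x,y in tool [[0.0, -0.97, -0.24], [1.0, 0.0, -0.0], [0.0, -0.24, 0.97]]
```

```bash
sed -i 's/^S=.*/S=np.array([0.5843,0.1127,-1.457])/' h.py
python3 - <<'E'
from h import *
delta(*want(0))
E
```

```text
t 6.45 pos [0.5583 0.32   0.2516] q [-29.6  33.7 -25.6  70.9  37.6 104.4  42.8] F [ 0.3 -0.6  0.4] w 0.0602
 shift tool-now [-0.0021  0.0017  0.1484]  shift in target axes [-0.0022  0.0019  0.1484]  rotvec [ 0.1   0.07 -0.17]
```

```bash
python3 -m creep '[{"tx":-0.002,"ty":0.0018,"tz":0.036,"rx":0,"ry":0,"rz":0},{"tx":0,"ty":0,"tz":0.036,"rx":0,"ry":0,"rz":0},{"tx":0,"ty":0,"tz":0.036,"rx":0,"ry":0,"rz":0},{"tx":0,"ty":0,"tz":0,"rx":0,"ry":0,"rz":0},{"tx":0,"ty":0,"tz":0,"rx":0,"ry":0,"rz":0}]' 0.045
python3 - <<'E'
from h import *
delta(*want(0))
c=snap("wrist","w2.png")
print(proj(c,S2W(S,[-.1277,0,.1322])))
E
```

```text
time_s: 7.08
tool_pos: [0.5671, 0.2615, 0.1623]
tool_rot: [-145.1, 0.2, -173.5]
force: [1.2, 0.6, 0.7]
grip_width: 0.0454
t 7.08 pos [0.5671 0.2615 0.1623] q [-24.8  33.3 -24.7  82.1  38.4  93.5  41.1] F [1.2 0.6 0.7] w 0.0454
 shift tool-now [-0.0002 -0.0009  0.0413]  shift in target axes [-0.0002 -0.0008  0.0413]  rotvec [ 0.13  0.12 -0.11]
[317.70832849 290.32699168]
```

View pics/w2.png

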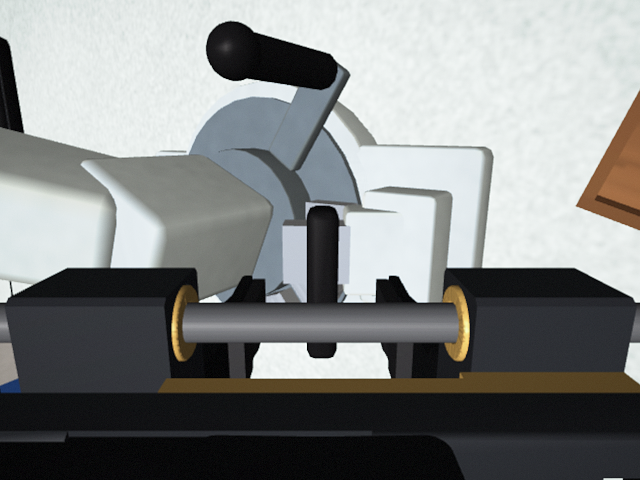

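Run:
```python
from h import *
c=env.read_camera("wrist")
for s in(S,[.5833,.1127,-1.4572],[.5823,.1123,-1.4579]):
  print([proj(c,S2W(s,[-.1277,y,.1322])).round(1).tolist() for y in(-.035,.035)],[proj(c,S2W(s,[-.122,y,.124])).round(1).tolist() for y in(-.035,.035)])
```

```text
[[316.6, 211.5], [317.1, 361.5]] [[316.8, 207.7], [317.3, 350.8]]
[[316.8, 209.3], [317.3, 359.7]] [[317.0, 205.5], [317.5, 349.0]]
[[316.3, 207.0], [316.7, 357.6]] [[316.5, 203.3], [316.9, 347.1]]
```

```bash
sed -i 's/^S=.*/S=np.array([0.5830,0.1125,-1.457])/' h.py; python3 -m creep '[{"tx":0.0005,"ty":0,"tz":0.02,"rx":0,"ry":0,"rz":0},{"tx":0,"ty":0,"tz":0.02,"rx":0,"ry":0,"rz":0},{"tx":0,"ty":0,"tz":0,"rx":0,"ry":0,"rz":0},{"tx":0,"ty":0,"tz":0,"rx":0,"ry":0,"rz":0}]'
python3 - <<'E'
from h import *
delta(*want(0))
c=snap("wrist","w3.png")
E
```

```text
time_s: 7.68
tool_pos: [0.5686, 0.2371, 0.1275]
tool_rot: [-145.0, 0.0, -173.5]
force: [-0.1, 0.1, -0.2]
grip_width: 0.045
t 7.67 pos [0.5686 0.2371 0.1275] q [-23.2  33.6 -24.1  85.8  39.1  89.5  40.4] F [-0.1  0.1 -0.2] w 0.045
 shift tool-now [-0.0002 -0.0008 -0.0012]  shift in target axes [-0.0002 -0.0008 -0.0012]  rotvec [ 0.01 -0.03 -0.05]
```

View pics/w3.png

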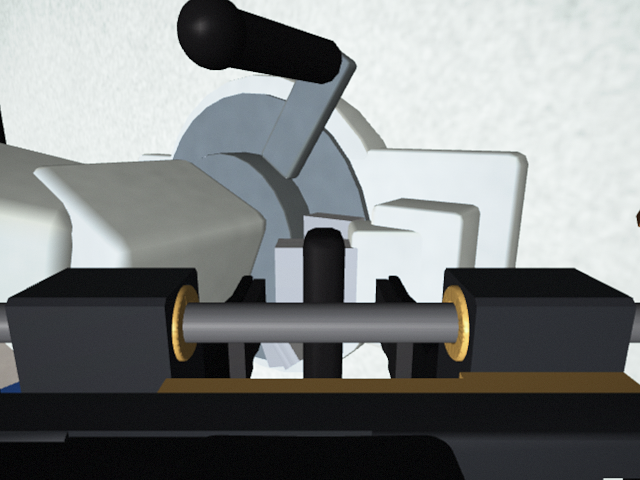

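```bash
python3 -m creep '[{"tx":0,"ty":0,"tz":0,"rx":0,"ry":0,"rz":0},{"tx":0,"ty":0,"tz":0,"rx":0,"ry":0,"rz":0},{"tx":0,"ty":0,"tz":0,"rx":0,"ry":0,"rz":0},{"tx":0,"ty":0,"tz":0,"rx":0,"ry":0,"rz":0}]' 0 40
python3 - <<'E'
from h import *
delta(*want(0))
E
```

```text
time_s: 8.22
tool_pos: [0.5686, 0.2376, 0.1276]
tool_rot: [-145.1, 0.0, -173.5]
force: [0.3, 1.9, -1.5]
grip_width: 0.0134
t 8.22 pos [0.5686 0.2376 0.1276] q [-23.2  33.6 -24.1  85.8  39.1  89.5  40.4] F [ 0.3  1.9 -1.5] w 0.0134
 shift tool-now [-0.0001 -0.0012 -0.0008]  shift in target axes [-0.0001 -0.0012 -0.0008]  rotvec [ 0.06  0.01 -0.04]
```

Gripped (13.4 mm). Pull out 20 mm.

```bash
python3 -m creep '[{"tx":0,"ty":0,"tz":-0.006,"rx":0,"ry":0,"rz":0},{"tx":0,"ty":0,"tz":-0.007,"rx":0,"ry":0,"rz":0},{"tx":0,"ty":0,"tz":-0.007,"rx":0,"ry":0,"rz":0},{"tx":0,"ty":0,"tz":0,"rx":0,"ry":0,"rz":0},{"tx":0,"ty":0,"tz":0,"rx":0,"ry":0,"rz":0}]'
python3 - <<'E'
from h import *
delta(*want(0));p,R,o=T();print("F tool",R.T@o["force"])
E
```

```text
time_s: 8.85
tool_pos: [0.5672, 0.2485, 0.1435]
tool_rot: [-145.0, -0.0, -173.5]
force: [1.7, -2.2, -10.3]
grip_width: 0.0137
t 8.85 pos [0.5672 0.2485 0.1435] q [-23.9  33.4 -24.3  84.2  38.7  91.4  40.7] F [  1.7  -2.2 -10.3] w 0.0137
 shift tool-now [-0.0003 -0.001   0.0185]  shift in target axes [-0.0003 -0.001   0.0185]  rotvec [ 0.02 -0.04 -0.04]
F tool [-1.47455081  4.01965257  9.81222433]
```

```bash
python3 -m creep '[{"tx":0,"ty":0,"tz":0,"rx":0,"ry":0,"rz":8},{"tx":0,"ty":0,"tz":0,"rx":0,"ry":0,"rz":8},{"tx":0,"ty":0,"tz":0,"rx":0,"ry":0,"rz":0}]'
python3 - <<'E'
from h import *
delta(*want(0));p,R,o=T();print("F tool",R.T@o["force"],R.T@o["wrist_torque"])
E
```

```text
time_s: 9.22
tool_pos: [0.5671, 0.2487, 0.1436]
tool_rot: [-146.1, 9.1, 173.3]
force: [2.9, -1.9, -10.1]
grip_width: 0.0135
t 9.22 pos [0.5671 0.2487 0.1436] q [-25.6  33.  -21.9  84.2  37.6  90.8  25.5] F [  2.9  -1.9 -10.1] w 0.0135
 shift tool-now [-0.0006 -0.001   0.0187]  shift in target axes [-0.0003 -0.0012  0.0187]  rotvec [  0.02  -0.02 -15.95]
F tool [-1.47730866  4.53206663  9.50370258] [-1.84438034 -0.12894162  0.08333222]
```

Turning freely. Continue to about 66°.

```bash
python3 -m creep '[{"tx":0,"ty":0,"tz":0,"rx":0,"ry":0,"rz":10},{"tx":0,"ty":0,"tz":0,"rx":0,"ry":0,"rz":10},{"tx":0,"ty":0,"tz":0,"rx":0,"ry":0,"rz":10},{"tx":0,"ty":0,"tz":0,"rx":0,"ry":0,"rz":10},{"tx":0,"ty":0,"tz":0,"rx":0,"ry":0,"rz":10},{"tx":0,"ty":0,"tz":0,"rx":0,"ry":0,"rz":0},{"tx":0,"ty":0,"tz":0,"rx":0,"ry":0,"rz":0}]'
python3 - <<'E'
from h import *
delta(*want(0));p,R,o=T();print("F tool",R.T@o["force"],R.T@o["wrist_torque"])
E
```

```text
time_s: 10.1
tool_pos: [0.5673, 0.2491, 0.1438]
tool_rot: [-164.0, 31.5, 125.3]
force: [3.0, -0.9, -11.9]
grip_width: 0.0131
t 10.1 pos [0.5673 0.2491 0.1438] q [-31.   32.  -14.4  84.4  34.3  89.1 -22.3] F [  3.   -0.9 -11.9] w 0.0131
 shift tool-now [-0.0013 -0.0005  0.0191]  shift in target axes [-0.0001 -0.0014  0.0191]  rotvec [ 7.00e-02 -2.00e-02 -6.58e+01]
F tool [ 4.11922599  4.95585125 10.43041679] [-1.5757294   1.45444751  0.11947052]
```

```bash
python3 -m creep '[{"tx":0,"ty":0,"tz":0.003,"rx":0,"ry":0,"rz":0},{"tx":0,"ty":0,"tz":0,"rx":0,"ry":0,"rz":0}]'; python3 -m creep '[{"tx":0,"ty":0,"tz":0,"rx":0,"ry":0,"rz":0},{"tx":0,"ty":0,"tz":0,"rx":0,"ry":0,"rz":0},{"tx":0,"ty":0,"tz":0,"rx":0,"ry":0,"rz":0}]' 0.045 20;python3 -m creep '[{"tx":0,"ty":0,"tz":-0.03,"rx":0,"ry":0,"rz":0},{"tx":0,"ty":0,"tz":-0.04,"rx":0,"ry":0,"rz":0},{"tx":0,"ty":0,"tz":-0.05,"rx":0,"ry":0,"rz":0},{"tx":0,"ty":0,"tz":-0.02,"rx":0,"ry":0,"rz":0},{"tx":0,"ty":0,"tz":0,"rx":0,"ry":0,"rz":0}]'
python3 - <<'E'
from h import *
delta(*want(0));
c=snap("wrist","w4.png"); snap("top","t4.png",(170,140,330,260),5)
E
```

```text
time_s: 10.35
tool_pos: [0.5675, 0.2471, 0.1412]
tool_rot: [-164.1, 31.5, 125.1]
force: [3.5, 0.7, -11.3]
grip_width: 0.0135
time_s: 10.72
tool_pos: [0.5676, 0.247, 0.1431]
tool_rot: [-164.2, 31.6, 124.9]
force: [0.8, 0.8, -0.1]
grip_width: 0.0356
time_s: 11.35
tool_pos: [0.5582, 0.3282, 0.2581]
tool_rot: [-164.3, 31.6, 125.0]
force: [-0.0, -0.7, -0.5]
grip_width: 0.0446
t 11.35 pos [0.5582 0.3282 0.2581] q [-36.4  32.7 -15.6  69.8  33.3 103.3 -20.4] F [-0.  -0.7 -0.5] w 0.0446
 shift tool-now [-0.0012 -0.0009  0.1584]  shift in target axes [-1.000e-04 -1.000e-03  1.584e-01]  rotvec [ 2.100e-01  6.000e-02 -6.606e+01]
```

View pics/w4.png

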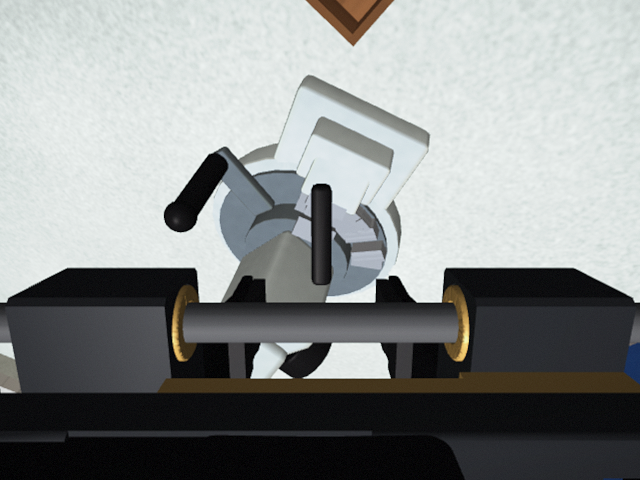

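View pics/t4.png

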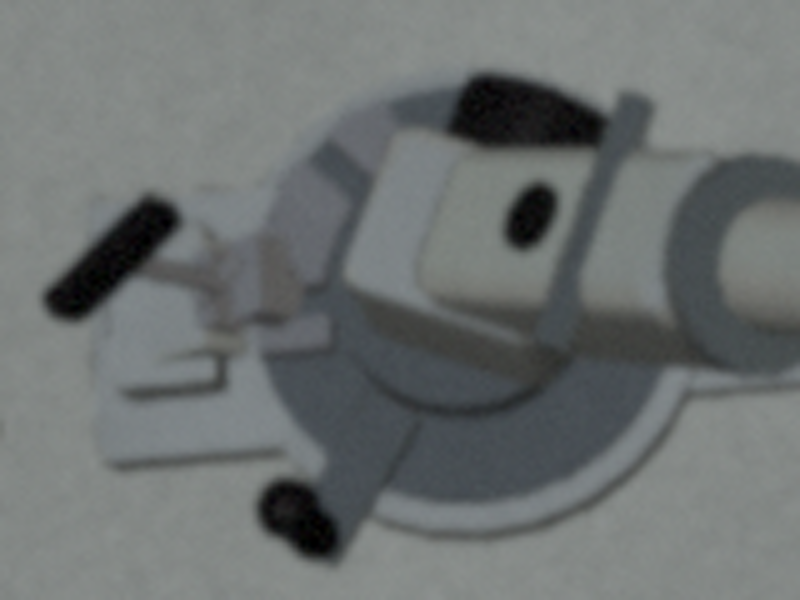

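Run:
```python
from h import *
a=cv2.imread("pics/w4.png")[180:300,280:420];cv2.imwrite("pics/w4c.png",cv2.resize(a,None,fx=5,fy=5,interpolation=2))
ov=cv2.imread("pics/t4.png")
```

```text
(no output)
```

View pics/w4c.png

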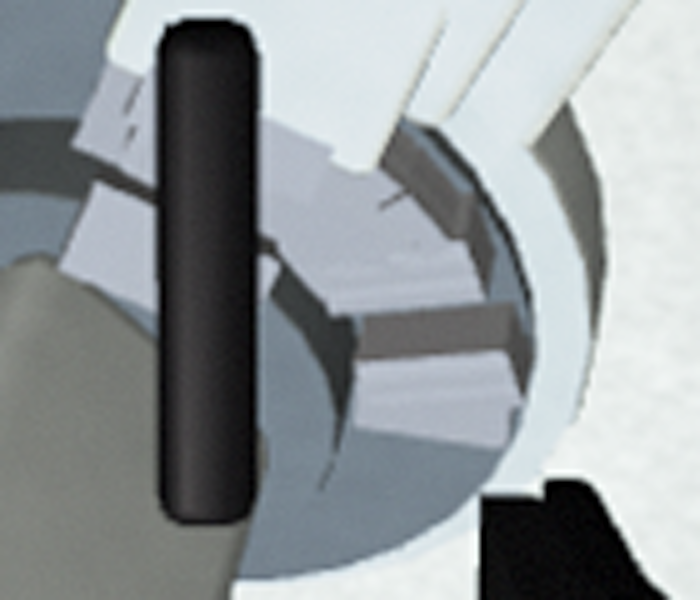

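```bash
cat >> h.py <<'E'
def unproj(c,uv,z):
    K=np.asarray(c["intrinsics"]);d=c["R"].T@np.linalg.solve(K,[uv[0],uv[1],1]);o=-c["R"].T@c["t"]
    return o+d*(z-o[2])/d[2]
def stand(X):
    d=np.array(X[:2])-S[:2];c,s=np.cos(S[2]),np.sin(S[2]);return np.array([c*d[0]+s*d[1],-s*d[0]+c*d[1]])
E
python3 - <<'E'
from h import *
c=env.read_camera("wrist")
P=[]
for a,b in((330,315),(485,302),(357,362),(505,350)):
  q=stand(unproj(c,(280+a/5,180+b/5),.05));P.append(q);print(q.round(4),np.hypot(*q).round(4),np.degrees(np.arctan2(q[1],q[0])).round(2))
P=np.array(P)
i=(P[0]+P[2])/2;o=(P[1]+P[3])/2;m=(i+o)/2;d=o-i
print("mid ang",np.degrees(np.arctan2(m[1],m[0])),"dir",np.degrees(np.arctan2(d[1],d[0])),"width",np.linalg.norm(P[0]-P[2]),np.linalg.norm(P[1]-P[3]))
print("theta",np.pi-np.arctan2(m[1],m[0]),np.pi-np.arctan2(d[1],d[0]))
E
```

```text
[-0.0433  0.0377] 0.0574 138.91
[-0.0638  0.062 ] 0.089 135.83
[-0.0338  0.0477] 0.0584 125.31
[-0.0539  0.0711] 0.0892 127.21
mid ang 131.72151921304018 dir 130.52226512755533 width 0.01375532423084059 0.013394086975645082
theta 0.8426184475932721 0.8635493799529761
```

```bash
cat >> h.py <<'E'
def post(th):
    a=np.radians(-125)+th;return S2W(S,[.125*np.cos(a),.125*np.sin(a),.104])
def down(yaw): return Ro.from_euler("xyz",[180,0,yaw],degrees=True).as_matrix()
E
python3 - <<'E'
from h import *
p,R,o=T()
print(Ro.from_matrix(down(180)@R.T).as_rotvec(degrees=True))
p=post(0);print(p);p[2]=.3;delta(p,down(180))
E
```

```text
[29.6276102  21.62925662 57.62405937]
[0.473127  0.1721064 0.104    ]
t 11.5 pos [0.5583 0.3254 0.2553] q [-36.3  32.8 -15.5  70.1  33.3 103.3 -20.4] F [ 0.8 -0.5 -0.5] w 0.045
 shift tool-now [-0.0887 -0.151   0.0457]  shift in target axes [ 0.0852 -0.1533 -0.0447]  rotvec [-29.63  21.63 -57.62]
```

```bash
python3 -m creep '[{"tx":0,"ty":0,"tz":0,"rx":-4.23,"ry":3.09,"rz":-8.23},{"tx":0,"ty":0,"tz":0,"rx":-4.23,"ry":3.09,"rz":-8.23},{"tx":0,"ty":0,"tz":0,"rx":-4.23,"ry":3.09,"rz":-8.23},{"tx":0,"ty":0,"tz":0,"rx":-4.23,"ry":3.09,"rz":-8.23},{"tx":0,"ty":0,"tz":0,"rx":-4.23,"ry":3.09,"rz":-8.23},{"tx":0,"ty":0,"tz":0,"rx":-4.23,"ry":3.09,"rz":-8.23},{"tx":0,"ty":0,"tz":0,"rx":-4.23,"ry":3.09,"rz":-8.23},{"tx":0,"ty":0,"tz":0,"rx":0,"ry":0,"rz":0}]' 0.07
python3 - <<'E'
from h import *
p=post(0);p[2]=.28;delta(p,down(180))
E
```

```text
time_s: 12.5
tool_pos: [0.56, 0.3225, 0.255]
tool_rot: [-179.9, 0.0, 179.6]
force: [-0.6, -0.4, 0.2]
grip_width: 0.0697
t 12.5 pos [0.56   0.3225 0.255 ] q [ -9.9  20.2 -29.1  82.3   9.8  80.1  50.4] F [-0.6 -0.4  0.2] w 0.0697
 shift tool-now [ 0.0858 -0.151  -0.0249]  shift in target axes [ 0.0869 -0.1504 -0.025 ]  rotvec [-0.07  0.01 -0.41]
```

```bash
python3 -m creep '[{"tx":0.0435,"ty":0,"tz":-0.01,"rx":0,"ry":0,"rz":0},{"tx":0.0435,"ty":-0.03,"tz":-0.01,"rx":0,"ry":0,"rz":0},{"tx":0,"ty":-0.06,"tz":0,"rx":0,"ry":0,"rz":-0.4},{"tx":0,"ty":-0.06,"tz":0.03,"rx":0,"ry":0,"rz":0},{"tx":0,"ty":0,"tz":0.04,"rx":0,"ry":0,"rz":0},{"tx":0,"ty":0,"tz":0,"rx":0,"ry":0,"rz":0},{"tx":0,"ty":0,"tz":0,"rx":0,"ry":0,"rz":0}]' 0.07
python3 - <<'E'
from h import *
p=post(0);delta(p,down(180))
c=snap("wrist","w5.png");p[2]=.122;print(proj(c,p))
E
```

```text
time_s: 13.38
tool_pos: [0.4719, 0.1823, 0.209]
tool_rot: [179.9, 0.1, -179.5]
force: [0.2, 1.1, 0.5]
grip_width: 0.07
t 13.38 pos [0.4719 0.1823 0.209 ] q [  1.3   3.4 -26.2 105.6   1.5  71.3  65.2] F [0.2 1.1 0.5] w 0.07
 shift tool-now [-0.0009 -0.0104  0.105 ]  shift in target axes [-0.0012 -0.0101  0.105 ]  rotvec [0.11 0.11 0.51]
[301.44231278 260.23702601]
```

View pics/w5.png

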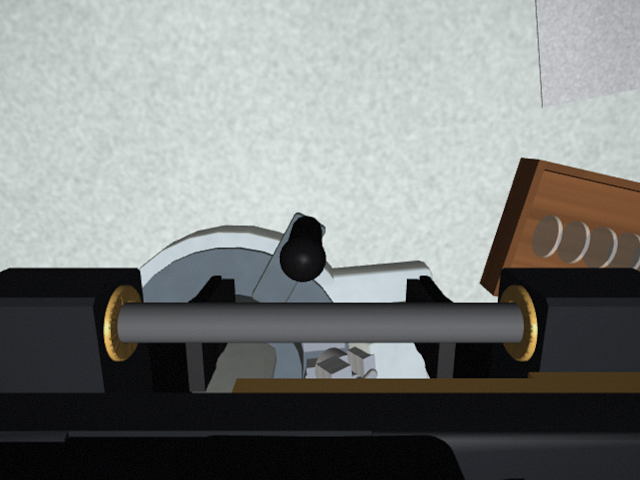

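```bash
python3 -m creep '[{"tx":-0.001,"ty":-0.0098,"tz":0.035,"rx":0,"ry":0,"rz":0.5},{"tx":0,"ty":0,"tz":0.035,"rx":0,"ry":0,"rz":0},{"tx":0,"ty":0,"tz":0.034,"rx":0,"ry":0,"rz":0},{"tx":0,"ty":0,"tz":0,"rx":0,"ry":0,"rz":0}]' 0.06;  python3 -m creep '[{"tx":0,"ty":0,"tz":0,"rx":0,"ry":0,"rz":0},{"tx":0,"ty":0,"tz":0,"rx":0,"ry":0,"rz":0},{"tx":0,"ty":0,"tz":0,"rx":0,"ry":0,"rz":0},{"tx":0,"ty":0,"tz":0,"rx":0,"ry":0,"rz":0}]' 0 15
python3 - <<'E'
from h import *
p=post(0);delta(p,down(180))
R=down(180)
P=[post(t) for t in np.linspace(0,.845,14)]
for a,b in zip(P,P[1:]):print((R.T@(b-a)).round(4),end=" ")
E
```

```text
time_s: 13.92
tool_pos: [0.472, 0.1717, 0.103]
tool_rot: [179.9, -0.1, -180.0]
force: [-0.3, -0.1, 0.4]
grip_width: 0.06
time_s: 14.42
tool_pos: [0.4734, 0.1713, 0.1045]
tool_rot: [179.9, 0.1, 179.9]
force: [0.3, 3.0, -0.6]
grip_width: 0.0277
t 14.43 pos [0.4734 0.1713 0.1045] q [  1.1   9.2 -25.7 112.6   4.5  59.1  63.3] F [ 0.3  3.  -0.6] w 0.0277
 shift tool-now [0.0003 0.0008 0.0005]  shift in target axes [0.0003 0.0008 0.0005]  rotvec [ 0.12  0.11 -0.07]
[ 0.0036 -0.0073 -0.    ] [ 0.0032 -0.0075 -0.    ] [ 0.0027 -0.0077 -0.    ] [ 0.0022 -0.0078 -0.    ] [ 0.0017 -0.008  -0.    ] [ 0.0011 -0.008  -0.    ] [ 0.0006 -0.0081 -0.    ] [ 0.0001 -0.0081 -0.    ] [-0.0005 -0.0081 -0.    ] [-0.001  -0.0081 -0.    ] [-0.0015 -0.008  -0.    ] [-0.002  -0.0079 -0.    ] [-0.0025 -0.0077 -0.    ]
```

```bash
python3 -m creep '[{"tx":0,"ty":0,"tz":0,"rx":0,"ry":0,"rz":0},{"tx":0.0036,"ty":-0.0073,"tz":0,"rx":0,"ry":0,"rz":0},{"tx":0.0032,"ty":-0.0075,"tz":0,"rx":0,"ry":0,"rz":0},{"tx":0.0027,"ty":-0.0077,"tz":0,"rx":0,"ry":0,"rz":0},{"tx":0,"ty":0,"tz":0,"rx":0,"ry":0,"rz":0}]'
python3 - <<'E'
from h import *
p=post(3*.065);delta(p,down(180))
E
```

```text
time_s: 15.05
tool_pos: [0.4621, 0.1498, 0.1044]
tool_rot: [179.8, -0.1, -180.0]
force: [-4.7, 2.6, 7.1]
grip_width: 0.0249
t 15.05 pos [0.4621 0.1498 0.1044] q [  2.9   7.  -25.1 114.8   3.3  58.9  66.3] F [-4.7  2.6  7.1] w 0.0249
 shift tool-now [-0.0016 -0.0001  0.0004]  shift in target axes [-0.0016 -0.0001  0.0004]  rotvec [ 0.15 -0.07  0.02]
```

```bash
python3 -m creep '[{"tx":0.0018,"ty":-0.0078,"tz":0,"rx":0,"ry":0,"rz":0},{"tx":0.0015,"ty":-0.008,"tz":0,"rx":0,"ry":0,"rz":0},{"tx":0.001,"ty":-0.008,"tz":0,"rx":0,"ry":0,"rz":0},{"tx":0.0005,"ty":-0.0081,"tz":0,"rx":0,"ry":0,"rz":0},{"tx":0,"ty":0,"tz":0,"rx":0,"ry":0,"rz":0}]'
python3 - <<'E'
from h import *
p=post(7*.065);delta(p,down(180))
snap("wrist","w6.png")
E
```

```text
time_s: 15.68
tool_pos: [0.4575, 0.1171, 0.1041]
tool_rot: [179.9, -0.1, -180.0]
force: [-5.4, 1.5, 6.5]
grip_width: 0.0249
t 15.68 pos [0.4575 0.1171 0.1041] q [  5.3   5.3 -23.6 116.5   2.3  58.7  70.6] F [-5.4  1.5  6.5] w 0.0249
 shift tool-now [-0.0006  0.0007  0.0001]  shift in target axes [-0.0006  0.0007  0.0001]  rotvec [ 0.1  -0.07  0.  ]
```

View pics/w6.png

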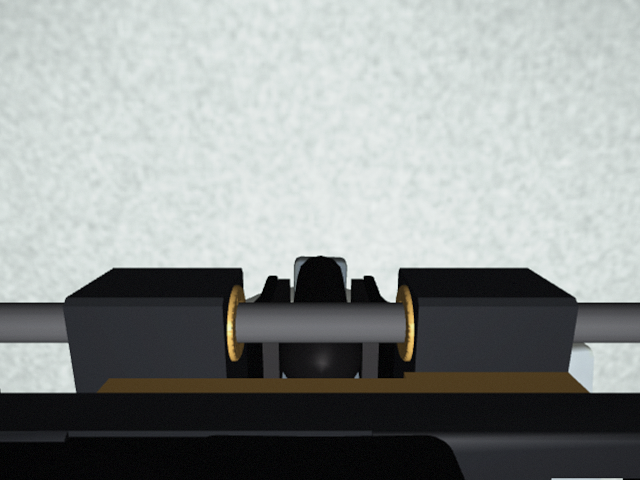

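```bash
python3 -m creep '[{"tx":0.0001,"ty":-0.0075,"tz":0,"rx":0,"ry":0,"rz":0},{"tx":-0.0005,"ty":-0.0081,"tz":0,"rx":0,"ry":0,"rz":0},{"tx":-0.001,"ty":-0.0081,"tz":0,"rx":0,"ry":0,"rz":0},{"tx":-0.0017,"ty":-0.008,"tz":0,"rx":0,"ry":0,"rz":0},{"tx":-0.002,"ty":-0.0079,"tz":0,"rx":0,"ry":0,"rz":0},{"tx":-0.0025,"ty":-0.0077,"tz":0,"rx":0,"ry":0,"rz":0},{"tx":0,"ty":0,"tz":0,"rx":0,"ry":0,"rz":0},{"tx":0,"ty":0,"tz":0,"rx":0,"ry":0,"rz":0}]'
python3 - <<'E'
from h import *
p=post(.845);delta(p,down(180))
snap("top","t7.png",(170,140,330,260),5)
E
```

```text
time_s: 16.73
tool_pos: [0.4659, 0.0692, 0.1039]
tool_rot: [179.9, 0.0, 180.0]
force: [-3.1, 0.1, 4.7]
grip_width: 0.0251
t 16.73 pos [0.4659 0.0692 0.1039] q [  8.6   4.9 -21.  116.8   2.   58.5  76.6] F [-3.1  0.1  4.7] w 0.0251
 shift tool-now [ 0.0004  0.0007 -0.0001]  shift in target axes [ 0.0004  0.0007 -0.0001]  rotvec [ 0.06  0.02 -0.05]
```

View pics/t7.png

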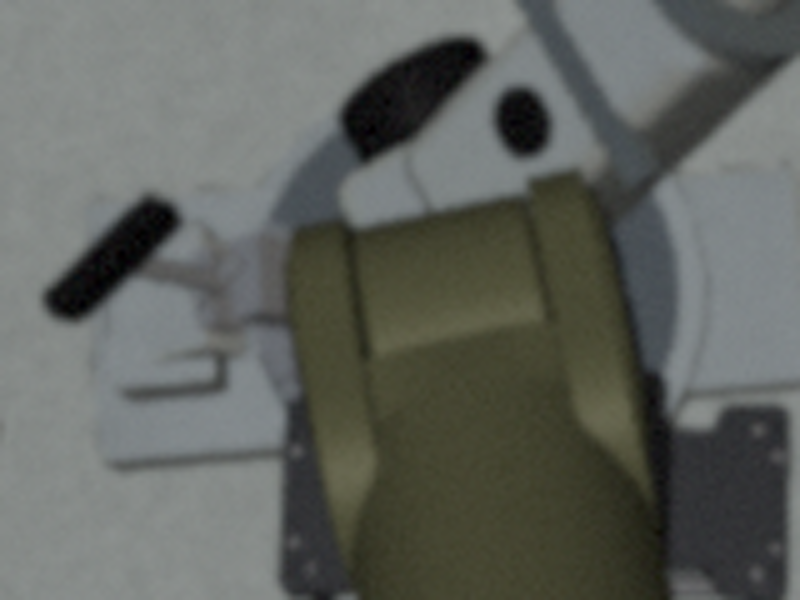

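```bash
python3 -m creep '[{"tx":0,"ty":0,"tz":0,"rx":0,"ry":0,"rz":0},{"tx":0,"ty":0,"tz":0,"rx":0,"ry":0,"rz":0},{"tx":0,"ty":0,"tz":0,"rx":0,"ry":0,"rz":0}]' 0.06;python3 -m creep '[{"tx":0,"ty":0,"tz":-0.03,"rx":0,"ry":0,"rz":0},{"tx":0,"ty":0,"tz":-0.05,"rx":0,"ry":0,"rz":0},{"tx":0,"ty":0,"tz":-0.05,"rx":0,"ry":0,"rz":0},{"tx":0,"ty":0.03,"tz":-0.02,"rx":0,"ry":0,"rz":0},{"tx":0,"ty":0.06,"tz":0,"rx":0,"ry":0,"rz":0},{"tx":0,"ty":0.06,"tz":0,"rx":0,"ry":0,"rz":0},{"tx":0,"ty":0.06,"tz":0,"rx":0,"ry":0,"rz":0},{"tx":0,"ty":0.04,"tz":0,"rx":0,"ry":0,"rz":0},{"tx":-0.04,"ty":0,"tz":0,"rx":0,"ry":0,"rz":0},{"tx":-0.05,"ty":0,"tz":0,"rx":0,"ry":0,"rz":0},{"tx":0,"ty":0,"tz":0,"rx":0,"ry":0,"rz":0}]'
python3 - <<'E'
from h import *
delta(*want(.14,65.8,.016))
b=post(.845);b[2]=.122
c=snap("wrist","w8.png");print(proj(c,b),proj(c,S2W(S,[-.074,0,.05])))
E
```

```text
time_s: 17.15
tool_pos: [0.4663, 0.0694, 0.1035]
tool_rot: [179.9, 0.1, 179.9]
force: [-0.4, -0.5, 0.1]
grip_width: 0.0472
time_s: 18.52
tool_pos: [0.5599, 0.3169, 0.2519]
tool_rot: [180.0, -0.0, 179.7]
force: [0.4, -1.0, -0.3]
grip_width: 0.06
t 18.52 pos [0.5599 0.3169 0.2519] q [ -7.2  20.3 -31.8  82.9  10.7  79.8  50.3] F [ 0.4 -1.  -0.3] w 0.06
 shift tool-now [ 0.0014  0.0092 -0.0048]  shift in target axes [ 0.0045  0.0017 -0.0092]  rotvec [ 29.47 -21.71  57.03]
[-92.48267429  89.97207582] [162.07955243 238.07399114]
```

View pics/w8.png

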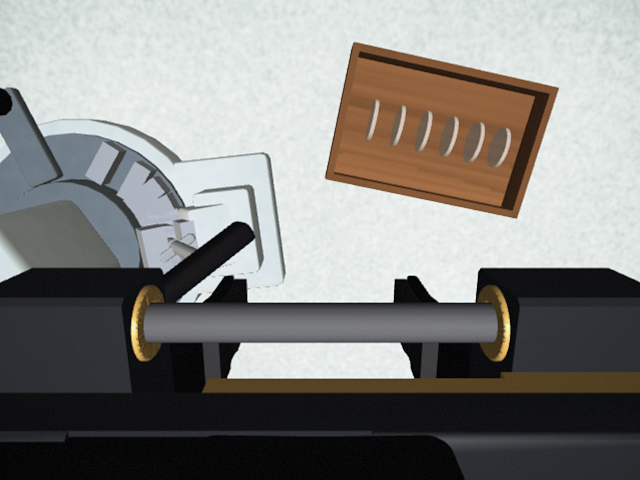

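```bash
python3 -m creep '[{"tx":0,"ty":0,"tz":0,"rx":4.21,"ry":-3.1,"rz":8.15},{"tx":0,"ty":0,"tz":0,"rx":4.21,"ry":-3.1,"rz":8.15},{"tx":0,"ty":0,"tz":0,"rx":4.21,"ry":-3.1,"rz":8.15},{"tx":0,"ty":0,"tz":0,"rx":4.21,"ry":-3.1,"rz":8.15},{"tx":0,"ty":0,"tz":0,"rx":4.21,"ry":-3.1,"rz":8.15},{"tx":0,"ty":0,"tz":0,"rx":4.21,"ry":-3.1,"rz":8.15},{"tx":0,"ty":0,"tz":0,"rx":4.21,"ry":-3.1,"rz":8.15},{"tx":0,"ty":0,"tz":0,"rx":0,"ry":0,"rz":0}]' 0.045
python3 - <<'E'
from h import *
delta(*want(0,65.8,.016))
c=snap("wrist","w9.png");snap("scene","s9.png",(285,225,435,335),5)
a=cv2.imread("pics/w9.png")[150:300,220:420];cv2.imwrite("pics/w9c.png",cv2.resize(a,None,fx=4,fy=4,interpolation=2))
E
```

```text
time_s: 19.58
tool_pos: [0.5549, 0.3209, 0.2526]
tool_rot: [-163.9, 31.4, 125.8]
force: [-0.4, -0.0, -0.0]
grip_width: 0.0451
t 19.57 pos [0.5549 0.3209 0.2526] q [-34.   32.3 -18.9  71.5  34.6 103.  -20.8] F [-0.4 -0.  -0. ] w 0.0451
 shift tool-now [-0.0004  0.004   0.1339]  shift in target axes [-0.0004  0.0045  0.1339]  rotvec [0.22 0.02 0.49]
```

View pics/w9c.png

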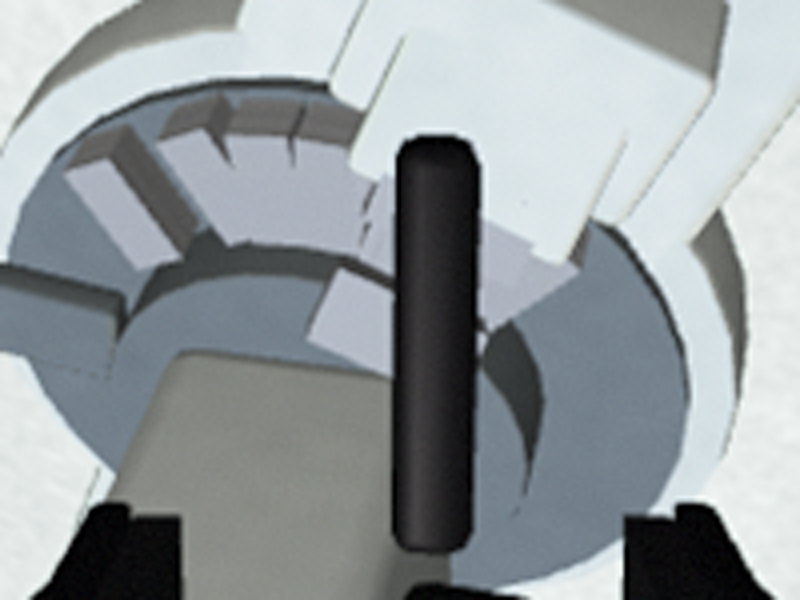

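View pics/s9.png

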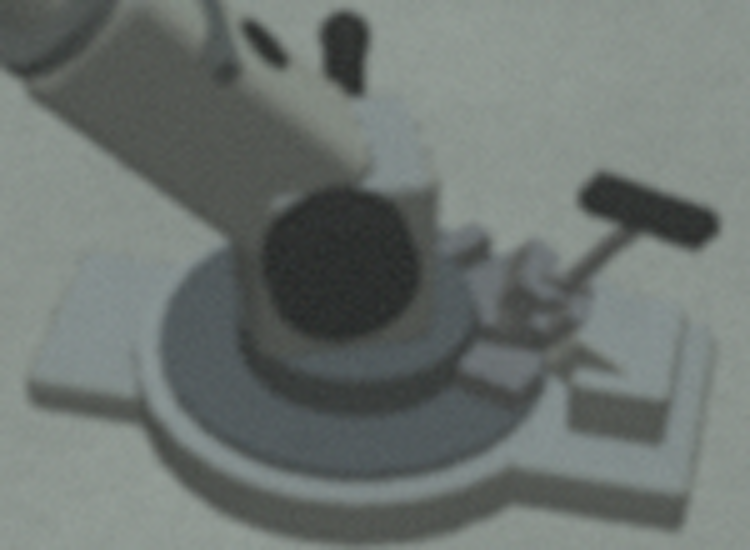

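Run:
```python
from h import *
c=env.read_camera("wrist")
for a,b in((112,157),(185,257),(160,145),(230,243),(490,330),(578,268)):
  q=stand(unproj(c,(220+a/4,150+b/4),.05));print(q.round(4),np.hypot(*q).round(4),np.degrees(np.arctan2(q[1],q[0])).round(2)%360)
# w4 cam end edge: rebuild cam from stored pose
```

```text
[-0.0529 -0.0711] 0.0886 233.36
[-0.0316 -0.0468] 0.0565 235.97
[-0.0628 -0.0615] 0.0879 224.4
[-0.0426 -0.0381] 0.0571 221.8
[-0.0517  0.0272] 0.0584 152.21
[-0.0815  0.0368] 0.0895 155.72
```

```bash
python3 -m creep '[{"tx":0,"ty":0.004,"tz":0.03,"rx":0,"ry":0,"rz":0.3},{"tx":0,"ty":0,"tz":0.03,"rx":0,"ry":0,"rz":0},{"tx":0,"ty":0,"tz":0.035,"rx":0,"ry":0,"rz":0},{"tx":0,"ty":0,"tz":0,"rx":0,"ry":0,"rz":0},{"tx":0,"ty":0,"tz":0,"rx":0,"ry":0,"rz":0}]' 0.045
python3 - <<'E'
from h import *
delta(*want(0,65.8,.016))
c=snap("wrist","w10.png")
E
```

```text
time_s: 20.35
tool_pos: [0.5667, 0.2676, 0.1773]
tool_rot: [-164.5, 31.6, 125.1]
force: [-0.3, 0.5, 1.0]
grip_width: 0.0449
t 20.35 pos [0.5667 0.2676 0.1773] q [-29.9  31.7 -18.   81.1  35.2  93.3 -22.5] F [-0.3  0.5  1. ] w 0.0449
 shift tool-now [ 0.0031 -0.0005  0.0411]  shift in target axes [ 0.0031 -0.0002  0.0411]  rotvec [ 0.37 -0.02 -0.17]
```

View pics/w10.png

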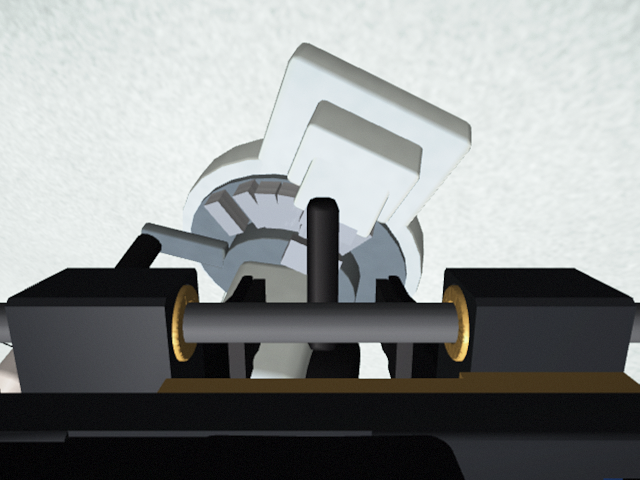

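```bash
python3 -m creep '[{"tx":0.0022,"ty":-0.0003,"tz":0.02,"rx":0,"ry":0,"rz":0},{"tx":0,"ty":0,"tz":0.0205,"rx":0,"ry":0,"rz":0},{"tx":0,"ty":0,"tz":0,"rx":0,"ry":0,"rz":0},{"tx":0,"ty":0,"tz":0,"rx":0,"ry":0,"rz":0}]' 0.045;  python3 -m creep '[{"tx":0,"ty":0,"tz":0,"rx":0,"ry":0,"rz":0},{"tx":0,"ty":0,"tz":0,"rx":0,"ry":0,"rz":0},{"tx":0,"ty":0,"tz":0,"rx":0,"ry":0,"rz":0},{"tx":0,"ty":0,"tz":0,"rx":0,"ry":0,"rz":0}]' 0 40
python3 - <<'E'
from h import *
delta(*want(0,65.8,.016))
E
```

```text
time_s: 20.9
tool_pos: [0.5679, 0.2451, 0.1411]
tool_rot: [-164.3, 31.6, 125.1]
force: [-0.5, 0.7, -0.1]
grip_width: 0.0452
time_s: 21.4
tool_pos: [0.5685, 0.2457, 0.1413]
tool_rot: [-164.4, 31.6, 125.1]
force: [1.4, 0.1, 0.4]
grip_width: 0.014
t 21.4 pos [0.5685 0.2457 0.1413] q [-28.5  32.1 -17.5  84.9  35.9  89.1 -23.3] F [1.4 0.1 0.4] w 0.014
 shift tool-now [ 0.0003 -0.0006 -0.001 ]  shift in target axes [ 0.0003 -0.0006 -0.0009]  rotvec [ 0.34  0.03 -0.15]
```

```bash
python3 -m creep '[{"tx":0,"ty":0,"tz":-0.0042,"rx":0,"ry":0,"rz":0},{"tx":0,"ty":0,"tz":0,"rx":0,"ry":0,"rz":0},{"tx":0,"ty":0,"tz":0,"rx":0,"ry":0,"rz":-9.4},{"tx":0,"ty":0,"tz":0,"rx":0,"ry":0,"rz":-9.4},{"tx":0,"ty":0,"tz":0,"rx":0,"ry":0,"rz":-9.4},{"tx":0,"ty":0,"tz":0,"rx":0,"ry":0,"rz":-9.4},{"tx":0,"ty":0,"tz":0,"rx":0,"ry":0,"rz":-9.4},{"tx":0,"ty":0,"tz":0,"rx":0,"ry":0,"rz":-9.4},{"tx":0,"ty":0,"tz":0,"rx":0,"ry":0,"rz":-9.4},{"tx":0,"ty":0,"tz":0,"rx":0,"ry":0,"rz":0},{"tx":0,"ty":0,"tz":0,"rx":0,"ry":0,"rz":0}]'
python3 - <<'E'
from h import *
delta(*want(0,0,0));p,R,o=T();print("F tool",R.T@o["force"],R.T@o["wrist_torque"])
E
```

```text
time_s: 22.78
tool_pos: [0.5686, 0.2477, 0.1424]
tool_rot: [-145.2, 0.3, -173.4]
force: [6.4, -0.9, -10.9]
grip_width: 0.0135
t 22.77 pos [0.5686 0.2477 0.1424] q [-21.7  33.9 -27.4  84.3  40.2  91.7  39.8] F [  6.4  -0.9 -10.9] w 0.0135
 shift tool-now [ 0.0012 -0.0009  0.0171]  shift in target axes [ 0.0011 -0.0009  0.0171]  rotvec [ 0.17  0.28 -0.12]
F tool [-6.17204534  4.95622332  9.91352965] [-2.08891626 -1.48947711  0.00788095]
```

```bash
python3 -m creep '[{"tx":0.001,"ty":0,"tz":0.005,"rx":0,"ry":0,"rz":0},{"tx":0,"ty":0,"tz":0.005,"rx":0,"ry":0,"rz":0},{"tx":0,"ty":0,"tz":0,"rx":0,"ry":0,"rz":0},{"tx":0,"ty":0,"tz":0,"rx":0,"ry":0,"rz":0}]'
python3 - <<'E'
from h import *
delta(*want(0,0,0));p,R,o=T();print("F tool",R.T@o["force"],R.T@o["wrist_torque"])
E
python3 -m creep '[{"tx":0,"ty":0,"tz":0.003,"rx":0,"ry":0,"rz":0},{"tx":0,"ty":0,"tz":0.003,"rx":0,"ry":0,"rz":0},{"tx":0,"ty":0,"tz":0,"rx":0,"ry":0,"rz":0},{"tx":0,"ty":0,"tz":0,"rx":0,"ry":0,"rz":0}]'
python3 - <<'E'
from h import *
delta(*want(0,0,0));p,R,o=T();print("F tool",R.T@o["force"],R.T@o["wrist_torque"])
E
```

```text
time_s: 23.28
tool_pos: [0.569, 0.2424, 0.1349]
tool_rot: [-145.2, 0.4, -173.4]
force: [7.8, 0.3, -9.7]
grip_width: 0.0136
t 23.27 pos [0.569  0.2424 0.1349] q [-21.3  33.9 -27.3  85.3  40.4  90.7  39.6] F [ 7.8  0.3 -9.7] w 0.0136
 shift tool-now [ 0.0008 -0.0009  0.0079]  shift in target axes [ 0.0008 -0.0009  0.0079]  rotvec [ 0.21  0.39 -0.15]
F tool [-7.66997108  5.06774072  8.39008913] [-2.02672847 -1.7043561   0.04509593]
time_s: 23.78
tool_pos: [0.5693, 0.2392, 0.1303]
tool_rot: [-145.2, 0.4, -173.4]
force: [6.5, 1.4, -7.2]
grip_width: 0.0134
t 23.77 pos [0.5693 0.2392 0.1303] q [-21.1  33.9 -27.2  85.7  40.6  90.2  39.5] F [ 6.5  1.4 -7.2] w 0.0134
 shift tool-now [ 0.0008 -0.0009  0.0023]  shift in target axes [ 0.0008 -0.0009  0.0023]  rotvec [ 0.22  0.41 -0.15]
F tool [-6.5869983   4.66741055  5.61001724] [-2.02334411 -1.66074702  0.03087957]
```

```bash
python3 -m creep '[{"tx":0,"ty":0,"tz":0.0015,"rx":0,"ry":0,"rz":0},{"tx":0,"ty":0,"tz":0,"rx":0,"ry":0,"rz":0},{"tx":0,"ty":0,"tz":0,"rx":0,"ry":0,"rz":0}]'; python3 -m creep '[{"tx":0,"ty":0,"tz":0,"rx":0,"ry":0,"rz":0},{"tx":0,"ty":0,"tz":0,"rx":0,"ry":0,"rz":0},{"tx":0,"ty":0,"tz":0,"rx":0,"ry":0,"rz":0}]' 0.045; python3 -m creep '[{"tx":0,"ty":0,"tz":-0.03,"rx":0,"ry":0,"rz":0},{"tx":0,"ty":0,"tz":-0.05,"rx":0,"ry":0,"rz":0},{"tx":0,"ty":0,"tz":-0.05,"rx":0,"ry":0,"rz":0},{"tx":0,"ty":0,"tz":0,"rx":0,"ry":0,"rz":0},{"tx":0,"ty":0,"tz":0,"rx":0,"ry":0,"rz":0}]'
python3 - <<'E'
from h import *
delta(*want(0,0,0))
c=snap("wrist","w11.png");snap("top","t11.png",(170,140,330,260),5);snap("scene","s11.png",(285,225,435,335),5)
for l in(0,.005,.01):
  o=np.array([-.574,0,.819])*l
  print(l,[proj(k,S2W(S,np.array([-.122,0,.124])+o)).round(1) for k in(c,env.read_camera("scene"),env.read_camera("top"))])
E
```

```text
time_s: 24.15
tool_pos: [0.5694, 0.2385, 0.1291]
tool_rot: [-145.2, 0.4, -173.4]
force: [7.6, 1.5, -8.0]
grip_width: 0.0136
time_s: 24.52
tool_pos: [0.5676, 0.2376, 0.1308]
tool_rot: [-145.0, 0.3, -173.5]
force: [-0.7, -1.0, -0.3]
grip_width: 0.0358
time_s: 25.15
tool_pos: [0.5587, 0.311, 0.2365]
tool_rot: [-145.0, 0.2, -173.5]
force: [-0.2, 0.4, -1.5]
grip_width: 0.0448
t 25.15 pos [0.5587 0.311  0.2365] q [-26.9  33.9 -28.6  73.1  39.1 103.2  41.5] F [-0.2  0.4 -1.5] w 0.0448
 shift tool-now [-0.0011  0.0006  0.1309]  shift in target axes [-0.0016  0.0006  0.1309]  rotvec [ 0.    0.21 -0.13]
0 [array([320.9, 239.4]), array([410.3, 270.5]), array([198.2, 193. ])]
0.005 [array([320.9, 241.2]), array([411.7, 269.2]), array([196.3, 192.7])]
0.01 [array([320.9, 243.1]), array([413.1, 268. ]), array([194.5, 192.3])]
```

View pics/w11.png

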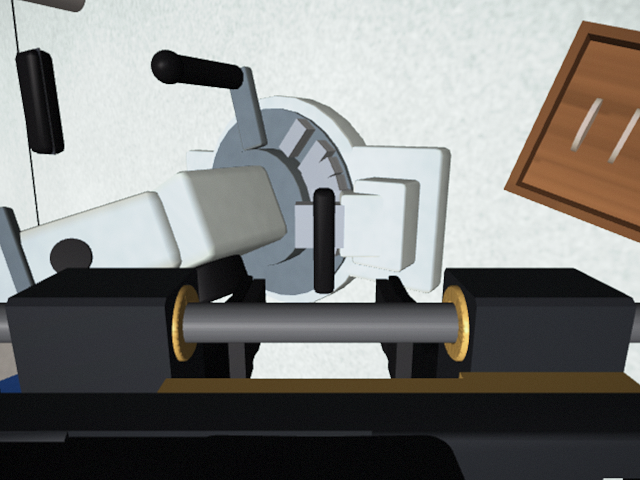

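View pics/s11.png

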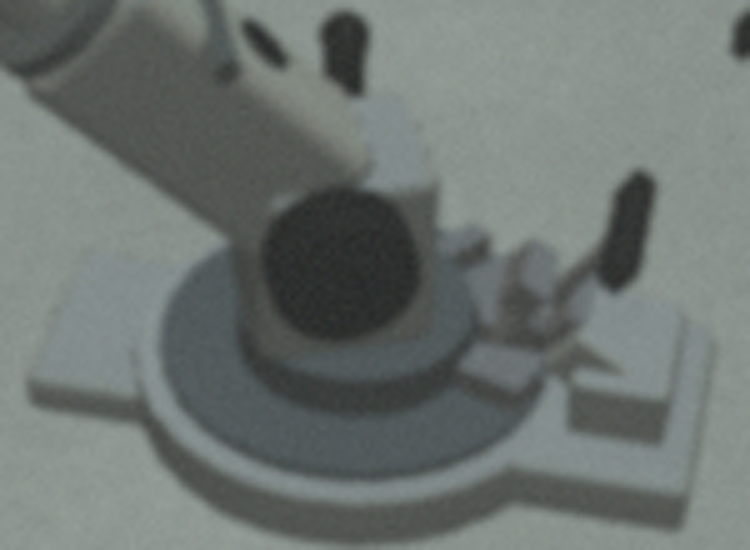

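View pics/t11.png

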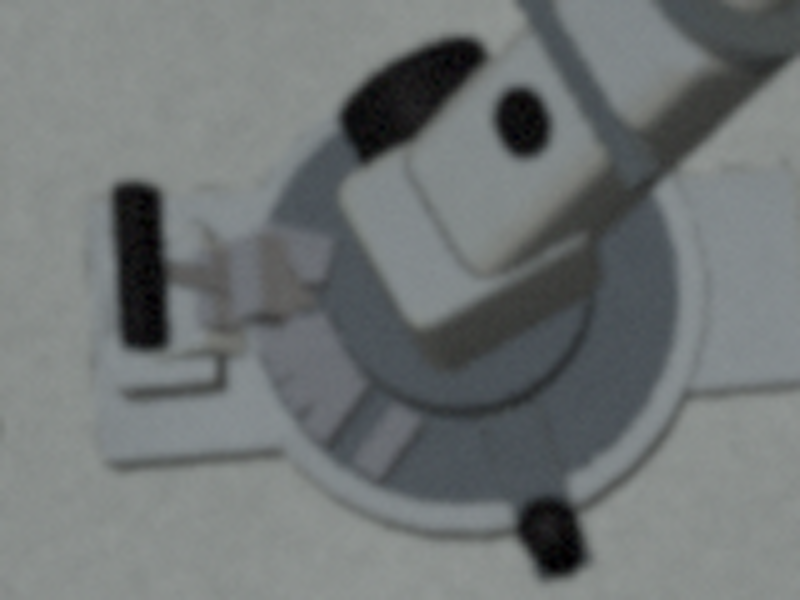

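Run:
```python
from h import *
def cen(im,b):
  g=im[b[1]:b[3],b[0]:b[2]].astype(float).mean(2);w=np.clip(75-g,0,40);y,x=np.mgrid[b[1]:b[3],b[0]:b[2]];return (w*x).sum()/w.sum(),(w*y).sum()/w.sum(),w.sum()
for n,b in(("top",(188,170,208,215)),("scene",(401,256,420,286))):
  i0=cv2.imread(f"pics/{n}0.png")
  print(n,np.round(cen(i0,b),2),[np.round(cen(env.read_camera(n)["pixels"],b),2).tolist() for _ in range(3)])
```

```text
top [  197.72   192.95 11619.33] [[197.75, 192.91, 11131.33], [197.76, 192.91, 11099.67], [197.74, 192.9, 11095.0]]
scene [ 409.62  271.49 3487.  ] [[409.7, 271.47, 3039.0], [409.67, 271.49, 3029.33], [409.66, 271.51, 3029.0]]
```

Run:
```python
from h import *
o=env.get_obs();print(o["time_s"],o["force"]);print(env.sign_off())
```

```text
25.9 [-0.60558525  0.93802232  0.44760877]
the job is handed in; nothing more can be done
None
```

I pulled the plunger out about 19 mm, twisted it 66° and it stayed out. I then swung the head by its post to the second station, about 0.85 rad, at the slot position measured from the wrist picture. I twisted the plunger back to 0 and let it drop in.

**Plunger home:** the T-handle's centre in the top and scene pictures is back within 0.1 px of where it started. Riding on the rim would have shifted it by about 3.7 px in the top view. While I lowered it, it went well below the rim-riding height with only the spring force on it.

**Head:** the last pictures show the head at the second station. I did not push the head afterwards to confirm the lock.

**Hand-in:** I handed in at 25.9 s of 72 s, with the gripper about 130 mm off the handle and the force reading about zero. The highest force I read was about 12 N. I kept clear of the tray, case and bottle but did not measure their positions again afterwards.

My first move command was refused for incomplete rows, and nothing moved.

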